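# Set the laser's cooling-water valve with the test gauge fitted

## Robot

A 6-joint arm with a two-finger parallel gripper is mounted at the origin on the work surface. World frame = base frame: x ahead of the robot, y to its left, z up, the work surface at z = 0. Lengths are in m, angles in rad, forces in N, time in s.
With the tool pointing down it reaches from about 0.35 to 0.775 m from the base axis. Payload 7.3 kg.
Tool frame: the origin (TCP) lies on the mounting face of the last link; the fingertips stand 178 mm ahead of it and the grasp point (between the pads) lies 159 mm ahead of it (robot.grip_depth is the distance from the TCP to the grasp point, in m); z points along the fingers, y is the line along which they close (so a half turn about z gives the same grasp; the last joint's range is limited). The gripper opens to 92 mm and grips with 3 to 60 N. Pads are 19 mm wide; open, the fingers measure 130 mm over their backs; the gripper's body (75 mm by 190 mm) begins 47 mm behind the grasp point.
Start: joints at [-1.299, 0.342, 1.524, -0, 1.275, -0.146], TCP at [0.213, -0.48, 0.405] pointing down, gripper open.
Joint ranges: [-2.53, 2.53], [-0.77, 2.02], [0.04, 2.7], [-1, 4.14], [0.28, 2.66], [-3.11, 3.11]. Speed limits (rad/s): [2.57, 2.57, 3.14, 3.14, 3.14, 3.14].

## Interface

Orientations are given as [roll, pitch, yaw] about the fixed x, y, z axes, in that order (R = Rz(yaw) Ry(pitch) Rx(roll)).
In Python, from cell import observe, cams, robot, models gives the robot as it stands.
- The arm moves only by the shell command python3 -m jog 'ROWS' [FORCE]. ROWS is JSON, a list of rows, each a list of 3 entries, a list of its own where there are three numbers: the shift along the tool's x, y, z each as a share of 0.4 m, from -1 to 1, then the turn about the tool's z as a share of pi rad, from -1 to 1, then the closure, from 0 (fully open) to 1 (shut). In form: [[[x, y, z], turn, jaw], ...]. A call has 1 to 12 rows; each row is the pose to reach, as a shift and turn from the pose commanded when the call began, along the tool's axes at that moment, turning the shorter way round; what a row does not reach only later rows make up. A row lasts 1/8 s, in which the tool goes at most 62.5 mm and 10.7 degrees, less where a joint would pass 70% of its speed; a pose out of reach is approached as far as the arm can. A call with a number of a shift or a turn outside -1 to 1 is refused whole. A call with a gripper value outside its range is refused whole. The fingers move at their own pace and stop on an object; FORCE is the grip in N (left out, the last holds). Time passes only in rows, so rows that repeat a pose let the fingers close. It gives the time, the measured TCP pose, the force, the opening and the grip force at its end, in the units of the state.
- observe(): the state, without advancing time (a new reading comes with each control period).
- cams.read_camera(name): name is "scene" or "top" or "wrist"; returns the picture (400x640x3 uint8, red, green, blue); there is no depth.
- cams.camera_model(name): a dict with "camera_matrix" (3x3 intrinsics, pixels), "pose" (4x4, takes a point from camera to world coordinates). Camera axes: x right, y down, z forward; pixel columns grow to the right and rows downward; lengths in m; the calibration is good to about 2 mm. A picture is of the moment at which its call begins: read the wrist's pose just before it. camera_model takes no time and is no camera call; for the wrist camera it gives the pose at the moment of the call.
- robot.hand_in(): hands the job in; it is judged then, once.
Trained networks look in the newest picture that a camera, given by its name, has taken for a name from the list of things; names that differ only in an ending like _2 or _b are one class to them, and where a whole thing is asked for, a point or a joint stands for the part that bears it (a point fixed in the world has none). Each returns a list of dicts, best first, with "confidence" (0 to 1); they miss things now and then, are a little off and sometimes report something else, mostly with a low value. They report only what shows in the picture. A call takes as long as a camera call.
- models.find_in(target, camera): "position" ([x, y, z] in m, in world coordinates, good to about 4 mm: the middle of the surface that is visible of it).
- models.pinpoint(target, camera): "position" ([x, y, z] in m, in world coordinates, good to about 4 mm: a listed point, or the origin of a listed thing).
The state is a dict: "time": time; "qpos": joint angles; "qvel": joint speeds; "joint_efforts": joint torques, N m; "tool_pos": TCP position; "tool_rot": TCP orientation; "contact_force": force on the tool from outside, world axes, zero at the start; "torque": the same for the moment, N m; "opening": finger opening in m; "grip_force": force on a finger pad.
Only numpy, scipy, OpenCV 4.12 (cv2) and the standard library are available. Lean on these libraries where they do the work, as an engineer would, in place of code of your own. Each camera call takes 0.05 s, during which the arm holds its last target. There are 200 camera calls.

## Task

Take the dial pressure gauge out of its kit block and push its probe fully home in the open test point of the laser's cooling-water pipe. Then, with the gauge left in, crank the valve's hand wheel clockwise until it is shut against its stop, and open it again by exactly two full turns. Finish still gripping the crank handle at that setting, so that it cannot creep while I lock the spindle, and leave everything else on the bench where it is.

Things in the scene. Friction and masses are not known exactly. Their poses are not given: they have to be found in the camera images.
- loop: Cooling-water pipe run, fixed to the bench: steel pipe 28 mm thick, axis 45 mm high, level along this body's y for 400 mm, going down into the bench at both ends, a brass globe valve in its middle. Origin on the bench under the wheel's axis, z up. At y = +140 mm stands the open test point, at y = -140 mm an equal one shut by a black cap (leave it).
- test_port (a point): Centre of the mouth of the open test point, 100 mm above the bench: an upright round brass nipple 23 mm in diameter with a straight bore 7 mm in diameter, 35 mm deep in all, its mouth countersunk to 12 mm over the first 4 mm. Its z is up, its y runs along the pipe, away from the wheel. When the crank handle stands on this side, a wide gripper clears it with its fingers closing across the pipe.
- wheel_axis (a point): Point on the upright axis of the hand wheel, fixed, 186 mm above the bench, at the height of the middle of the crank handle. The dark three-spoked wheel is 122 mm in diameter, its rim's top 152 mm above the bench, its hub nut up to 162 mm.
- crank_handle: Black upright handle turning freely on its pin on the wheel, 50 mm from the wheel's axis: barrel-shaped, 18 mm wide at the foot, 23 mm at its thickest, 58 mm tall (157 to 215 mm above the bench). Origin in its middle, 186 mm above the bench. As it turns freely, the gripper can keep one orientation while it carries the handle round.
- valve_wheel (a joint): Wheel angle (rad): 0 is shut, hard on the stop; grows as it opens, counter-clockwise seen from above, 6.28 a turn. At 0 the handle stands on the -x side of the loop's frame. Starts about 0.4 to 1.2 turns open, opens to 4.5 turns at most; the wheel does not rise, stays where it is left, and rubs with 0.12 N m (2 to 3 N at the handle).
- gauge: Dial gauge, 0.09 to 0.16 kg, upright in one hole of the kit block: round steel head 42 mm wide, 20 mm high, white dial on top; under it a brass collar 18 mm wide, 22 mm high; under that a steel probe 5 mm thick, 32 mm long, pointed over its last 6 mm. Origin at the tip, z up: collar foot at 32 mm, head from 54 to 74 mm. Fully home, the collar rests on the mouth, the tip 32 mm below it.
- kit_block: Grey plastic block fixed to the bench, 150 x 60 x 40 mm high, origin under its centre, two holes 9 mm in diameter at x = -40 and +40 mm on its long (x) axis; the gauge stands in one and the thermometer in the other, their collars resting on the block's top.
- thermometer: White stick thermometer 24 mm in diameter, upright in the other hole of the kit block with its top 126 mm above the bench. Origin at its probe's tip. Bystander.
- wrench: Steel wrench 180 mm long, lying beside the pipe. Bystander.
- dust_cap: Black round cap 27 mm in diameter and 17 mm high (from the open test point), standing on the bench near the pipe. Bystander.
- union_nut: Brass ring nut 44 mm in diameter and 22 mm high, lying flat on the bench near the pipe. Bystander.
- screwdriver: Screwdriver 190 mm long, lying on the bench. Bystander.
- mouse: Black computer mouse, 105 mm long, 34 mm high. Bystander.
- fixture_bar: Black drilled fixture bar, 180 x 50 x 34 mm, lying on the bench. Bystander.

How it is judged:
On the way, in this order (a step that is already met when the one before it is completed fails the run):
1. the gauge's probe is fully home in the open test point (z of gauge in the frame of test_port below -0.027 m and horizontal distance between gauge and test_port below 0.004 m and angle between gauge's own z axis and vertical below 0.12 rad), for 0.2 s.
2. the valve is shut against its stop, the gauge still in (all of step 1 and value of joint valve_wheel below 0.12 rad), for 0.1 s.
3. the valve is opened again to two turns (value of joint valve_wheel between 12.3064 and 12.8264 rad), for 0.1 s.
At the end, for the whole second after the job is handed in: The wheel stands still two full turns (12.57 rad, to 0.26 rad or 15 degrees) open from its stop; the crank handle is between the closed fingers (centred to 16 mm) and gripped with more than 2 N; the gauge is upright in the open test point with its probe at least 27 mm deep (all of step 1 and all of step 3 and velocity of joint valve_wheel between -0.1 and 0.1 rad/s and contact force between the fingers and crank_handle above 2 N and horizontal distance between the grasp point and crank_handle below 0.016 m and distance between the grasp point and crank_handle below 0.035 m); the arm keeps its last pose, push and grip.
It fails at once if a bystander (thermometer, wrench, dust cap, union nut, screwdriver, mouse, fixture bar) is moved more than 30 mm (distance of any of thermometer, wrench, dust_cap, union_nut, screwdriver, mouse, fixture_bar from where it was at the start of the episode above 0.03 m).
It also fails if it takes over 72 s, if anything falls off the work surface, if the arm or the gripper's body presses on something with over 40 N, if the wrist force passes 120 N, or if a joint passes its speed limit or range.

## Working session

There is one attempt and no reset: what is moved stays moved. The work goes in short steps, Python scripts to look and compute and a shell command to move; the robot and the scene stay as the last step left them, time stands still between calls to the robot, and variables do not carry over. Pictures are saved under pics/ and viewed, at most 10 in all, crops included, and the job is handed in when it is done.

```bash
ls; mkdir -p pics; python3 - <<'E'
from cell import observe,cams,robot,models
import cv2,numpy as np
s=observe();print(s['time'],s['tool_pos'],s['tool_rot'],s['opening'],robot.grip_depth)
for c in ['top','scene']:
    im=cams.read_camera(c);cv2.imwrite(f'pics/{c}0.png',im[:,:,::-1])
    for t in ['loop','test_port','wheel_axis','crank_handle','gauge','kit_block','thermometer']:
        r=models.pinpoint(t,c)
        print(c,t,[(np.round(x['position'],4).tolist(),round(x['confidence'],2)) for x in r[:2]])
E
```

```text
pics
0.0 [ 0.21297188 -0.47969236  0.4040367 ] [-3.14004506e+00 -2.22429028e-04  4.17738207e-01] 0.09217045473991123 0.1592
top loop [([0.5376, -0.1186, 0.0007], 0.8)]
top test_port [([0.5339, 0.0187, 0.1005], 0.89)]
top wheel_axis [([0.5403, -0.119, 0.1868], 0.84)]
top crank_handle [([0.5, -0.0802, 0.1854], 0.61)]
top gauge [([0.5539, 0.2971, 0.009], 0.68)]
top kit_block [([0.5149, 0.3082, -0.0037], 0.78), ([0.5009, -0.0792, 0.1868], 0.26)]
top thermometer [([0.4772, 0.3152, 0.0092], 0.39)]
scene loop [([0.54, -0.12, -0.0033], 0.73)]
scene test_port [([0.5359, 0.0231, 0.0993], 0.91), ([0.5005, -0.0829, 0.1887], 0.28)]
scene wheel_axis [([0.5406, -0.1194, 0.1884], 0.89)]
scene crank_handle []
scene gauge [([0.5555, 0.2917, 0.0127], 0.65)]
scene kit_block [([0.5117, 0.3068, 0.0022], 0.58), ([0.5422, -0.1184, 0.1853], 0.48)]
scene thermometer [([0.4756, 0.3189, 0.0114], 0.64), ([0.5799, -0.52, -0.0001], 0.54)]
```

View pics/top0.png

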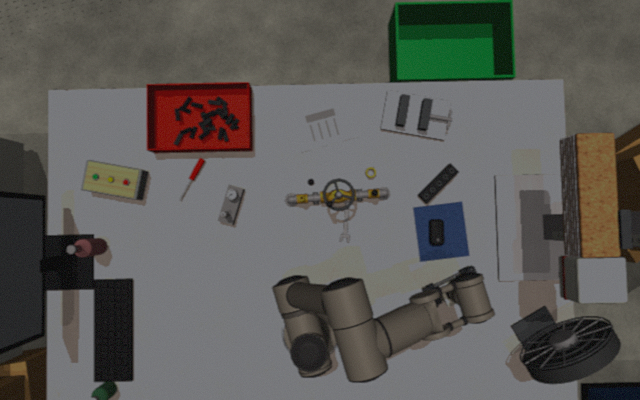

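View pics/scene0.png

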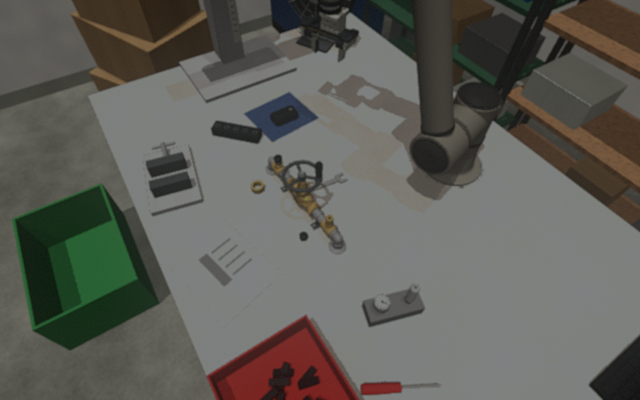

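```bash
cat > h.py <<'E'
import sys,numpy as np,cv2
from cell import observe,cams,robot,models
from scipy.spatial.transform import Rotation as Ro
def go(x,y,z,yaw):   # shares to bring the grasp point (tool down) there
    s=observe();R=Ro.from_euler('xyz',s['tool_rot']).as_matrix()
    d=R.T@(np.array([x,y,z+robot.grip_depth])-s['tool_pos'])/0.4
    t=-((yaw-s['tool_rot'][2]+np.pi)%(2*np.pi)-np.pi)/np.pi
    print('shift',np.round(d,4),'turn',round(t,4))
def st():
    s=observe();R=Ro.from_euler('xyz',s['tool_rot']).as_matrix()
    print('t',round(s['time'],2),'grasp',np.round(s['tool_pos']+R[:,2]*robot.grip_depth,4),'rot',np.round(s['tool_rot'],4),'F',np.round(s['contact_force'],1),'op',round(s['opening'],4),'g',round(s['grip_force'],1))
def find(c,*ts):
    cams.read_camera(c)
    for t in ts:print(c,t,[(np.round(x['position'],4).tolist(),round(x['confidence'],2)) for x in models.pinpoint(t,c)[:2]])
E
python3 - <<'E'
from h import *
go(.38,-.1,.245,1.6);go(.5545,.2945,.17,2.855)
for c,b in (('top',(280,150,400,250)),('scene',(250,130,370,260))):
    im=cv2.imread(f'pics/{c}0.png')[b[1]:b[3],b[0]:b[2]];cv2.imwrite(f'pics/{c}c.png',cv2.resize(im,None,fx=4,fy=4,interpolation=3)[:600])
a=cv2.imread('pics/topc.png');b=cv2.imread('pics/scenec.png');m=np.zeros((520,960,3),np.uint8);m[:400,:480]=a;m[:520,480:]=b;cv2.imwrite('pics/m.png',cv2.resize(m,(800,433)))
E
```

```text
shift [ 0.7668 -0.6986  0.0013] turn -0.3763
shift [ 1.5657 -1.4231  0.1887] turn -0.7758
```

View pics/m.png

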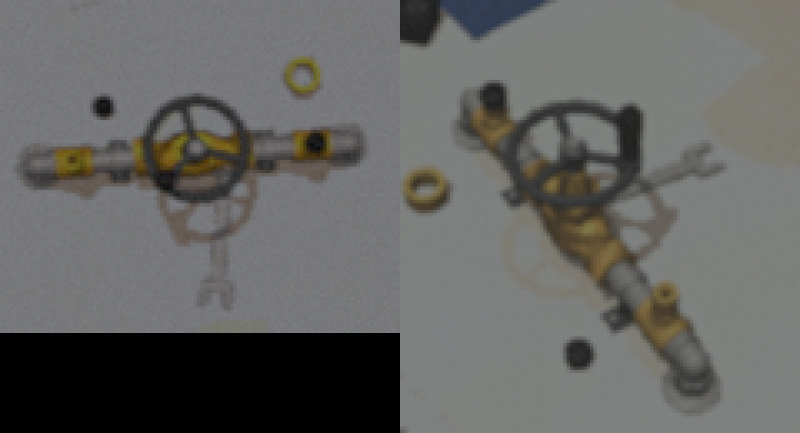

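The open test point shows in the top crop at (72,160) and the capped one at (315,142). The handle is at (168,180), toward -x/+y of the wheel at (195,150), which matches the network's (0.50,-0.08). That puts the valve about 0.87 turns open.

```bash
python3 -m jog '[[[0.767,-0.699,0],-0.376,0],[[0.767,-0.699,0],-0.376,0],[[0.767,-0.699,0],-0.376,0],[[0.767,-0.699,0],-0.376,0],[[0.767,-0.699,0],-0.376,0],[[0.767,-0.699,0],-0.376,0],[[0.767,-0.699,0],-0.376,0],[[0.767,-0.699,0],-0.376,0]]' 20
python3 - <<'E'
from h import *
st();go(.5545,.2945,.17,2.855)
E
```

```text
time: 1.8
tool_pos: [0.3805, -0.0977, 0.4049]
tool_rot: [3.141, -0.0, 1.604]
contact_force: [-0.6, 0.0, -0.2]
opening: 0.0919
grip_force: 0.0
t 1.8 grasp [ 0.3806 -0.0977  0.2457] rot [ 3.141  -0.      1.6041] F [-0.6  0.  -0.2] op 0.0919 g 0.0
shift [0.9654 0.4673 0.1895] turn -0.3982
```

```bash
python3 -m jog '[[[0.965,0.467,0.1],-0.398,0],[[0.965,0.467,0.1],-0.398,0],[[0.965,0.467,0.1],-0.398,0],[[0.965,0.467,0.1],-0.398,0],[[0.965,0.467,0.1],-0.398,0],[[0.965,0.467,0.15],-0.398,0],[[0.965,0.467,0.15],-0.398,0],[[0.965,0.467,0.15],-0.398,0],[[0.965,0.467,0.15],-0.398,0],[[0.965,0.467,0.15],-0.398,0]]'
python3 - <<'E'
from h import *
st();print(np.round(cams.camera_model('wrist')['pose'],3))
find('wrist','gauge','thermometer','kit_block');find('top','gauge','thermometer','test_port')
find('scene','gauge','thermometer','test_port','wheel_axis')
cv2.imwrite('pics/w1.png',cams.read_camera('wrist')[:,:,::-1])
E
```

```text
time: 3.05
tool_pos: [0.556, 0.2897, 0.3456]
tool_rot: [3.141, 0.001, 2.847]
contact_force: [-0.4, -0.1, 0.1]
opening: 0.0917
grip_force: 0.0
t 3.05 grasp [0.5562 0.2897 0.1864] rot [3.1414e+00 1.0000e-03 2.8470e+00] F [-0.4 -0.1  0.1] op 0.0917 g 0.0
[[ 0.29   0.922  0.258  0.486]
 [ 0.957 -0.279 -0.079  0.311]
 [-0.001  0.269 -0.963  0.326]
 [ 0.     0.     0.     1.   ]]
wrist gauge [([0.5495, 0.2942, 0.005], 0.79)]
wrist thermometer [([0.4802, 0.3201, 0.0109], 0.57)]
wrist kit_block [([0.5122, 0.3124, 0.0041], 0.7)]
top gauge []
top thermometer [([0.4757, 0.315, 0.0109], 0.43)]
top test_port [([0.5339, 0.021, 0.0976], 0.76)]
scene gauge [([0.6318, -0.2526, 0.0022], 0.66), ([0.5564, 0.2945, 0.0111], 0.55)]
scene thermometer []
scene test_port [([0.5361, 0.0217, 0.0992], 0.87), ([0.5136, 0.3068, -0.0008], 0.72)]
scene wheel_axis [([0.5417, -0.1215, 0.1876], 0.64)]
```

View pics/w1.png

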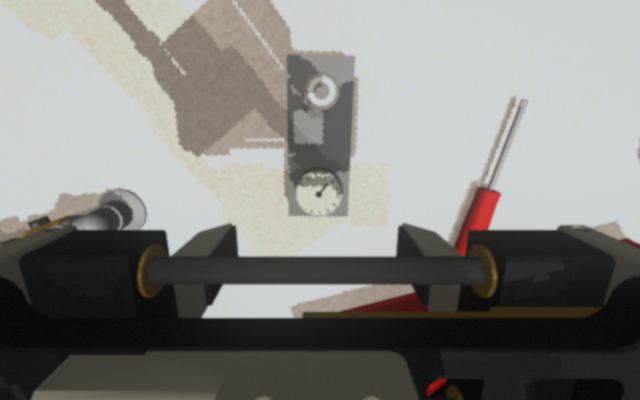

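The dial is centred at (319,192) and the thermometer's top at (322,91), with the block's long axis nearly vertical in the picture, so the fingers straddle it properly.

```bash
cat >> h.py <<'E'
def ray(c,u,v,z):
    m=cams.camera_model(c);P=np.array(m['pose']);d=P[:3,:3]@np.linalg.inv(m['camera_matrix'])@[u,v,1]
    return np.round(P[:3,3]+d*(z-P[2,3])/d[2],4)
E
python3 - <<'E'
from h import *
print(ray('wrist',319,192,.082),ray('wrist',322,91,.126))
print(ray('wrist',289,216,.04),ray('wrist',348,216,.04),ray('wrist',287,54,.04),ray('wrist',355,51,.04))
go(.553,.294,.075,2.855)
E
```

```text
[0.5502 0.2946 0.082 ] [0.4758 0.3184 0.126 ]
[0.5768 0.2552 0.04  ] [0.5939 0.3124 0.04  ] [0.4331 0.3004 0.04  ] [0.4479 0.3581 0.04  ]
shift [0.0086 0.0043 0.2761] turn -0.0018
```

```bash
python3 -m jog '[[[0.012,0.004,0.14],0,0],[[0.012,0.004,0.2],0,0],[[0.012,0.004,0.25],0,0],[[0.012,0.004,0.284],0,0],[[0.012,0.004,0.284],0,0],[[0.012,0.004,0.284],0,1],[[0.012,0.004,0.284],0,1],[[0.012,0.004,0.284],0,1],[[0.012,0.004,0.284],0,1],[[0.012,0.004,0.284],0,1],[[0.012,0.004,0.284],0,1],[[0.012,0.004,0.284],0,1]]' 25
python3 -c "
from h import *
st()"
```

```text
time: 5.25
tool_pos: [0.5517, 0.2942, 0.2311]
tool_rot: [-3.142, 0.0, 2.849]
contact_force: [-0.3, -0.4, 0.0]
opening: 0.0413
grip_force: 25.0
t 5.25 grasp [0.5517 0.2942 0.0719] rot [-3.1415e+00  1.0000e-04  2.8494e+00] F [-0.3 -0.4  0. ] op 0.0413 g 25.0
```

```bash
python3 -m jog '[[[0,0,-0.1],0,1],[[0,0,-0.2],0,1],[[0,0,-0.3],0,1],[[0,0,-0.35],0,1],[[0,0,-0.36],0,1]]'
python3 -c "
from h import *
st();go(.535,.0215,.215,1.54)"
```

```text
time: 5.88
tool_pos: [0.5517, 0.2943, 0.3764]
tool_rot: [3.14, 0.002, 2.849]
contact_force: [0.1, -0.6, -1.8]
opening: 0.0418
grip_force: 25.0
t 5.88 grasp [0.5521 0.2944 0.2172] rot [3.1402e+00 2.0000e-03 2.8495e+00] F [ 0.1 -0.6 -1.8] op 0.0418 g 25.0
shift [-0.1563 -0.6651  0.0048] turn 0.4168
```

```bash
python3 -m jog '[[[-0.156,-0.665,0],0.417,1],[[-0.156,-0.665,0],0.417,1],[[-0.156,-0.665,0],0.417,1],[[-0.156,-0.665,0],0.417,1],[[-0.156,-0.665,0],0.417,1],[[-0.156,-0.665,0],0.417,1],[[-0.156,-0.665,0],0.417,1],[[-0.156,-0.665,0],0.417,1],[[-0.156,-0.665,0],0.417,1],[[-0.156,-0.665,0],0.417,1]]'
python3 - <<'E'
from h import *
st()
for c in('wrist','scene','top','wrist'):find(c,'gauge','test_port','crank_handle','wheel_axis')
for c in ('wrist','scene'):
    im=cams.read_camera(c)[:,:,::-1];cv2.imwrite(f'pics/{c}2.png',im)
a=cv2.imread('pics/wrist2.png');b=cv2.imread('pics/scene2.png')[100:300,270:400]
m=np.zeros((600,800,3),np.uint8);m[:250,:400]=cv2.resize(a,(400,250));m[:600,410:800]=cv2.resize(b,(390,600),interpolation=3);cv2.imwrite('pics/m2.png',m)
E
```

```text
time: 7.12
tool_pos: [0.5348, 0.0217, 0.3748]
tool_rot: [-3.141, 0.0, 1.542]
contact_force: [-0.3, 0.2, -1.0]
opening: 0.0414
grip_force: 25.0
t 7.12 grasp [0.5347 0.0217 0.2156] rot [-3.1411e+00  1.0000e-04  1.5417e+00] F [-0.3  0.2 -1. ] op 0.0414 g 25.0
wrist gauge [([0.5296, 0.0193, 0.1512], 0.96)]
wrist test_port [([0.534, 0.0237, 0.0981], 0.59)]
wrist crank_handle []
wrist wheel_axis []
scene gauge [([0.5378, 0.019, 0.1545], 0.69)]
scene test_port [([0.5351, 0.0225, 0.1022], 0.85)]
scene crank_handle [([0.5385, -0.1219, -0.003], 0.56), ([0.5011, -0.0829, 0.1893], 0.51)]
scene wheel_axis [([0.5409, -0.1203, 0.1898], 0.77)]
top gauge []
top test_port []
top crank_handle [([0.497, -0.0813, 0.1859], 0.36)]
top wheel_axis [([0.5404, -0.1159, 0.1874], 0.92)]
wrist gauge [([0.5331, 0.0215, 0.149], 0.57)]
wrist test_port [([0.5352, 0.0193, 0.1017], 0.64)]
wrist crank_handle []
wrist wheel_axis []
```

View pics/m2.png

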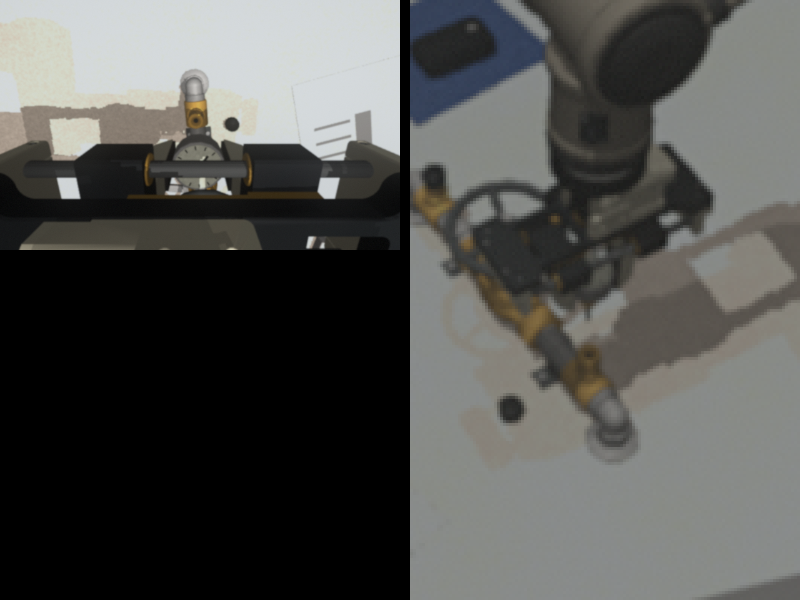

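The wrist picture shows the held gauge's dial at about (197,155) and the port's dark hole at (196,120). The scene picture shows the probe hanging upright above the pipe. I'll zoom in to measure.

```bash
python3 - <<'E'
from h import *
a=cv2.imread('pics/wrist2.png')[165:325,235:395];cv2.imwrite('pics/w2c.png',cv2.convertScaleAbs(cv2.resize(a,(600,600),interpolation=2),alpha=1.5))
b=cv2.imread('pics/scene2.png')[160:250,300:360];
E
```

```text
(no output)
```

View pics/w2c.png

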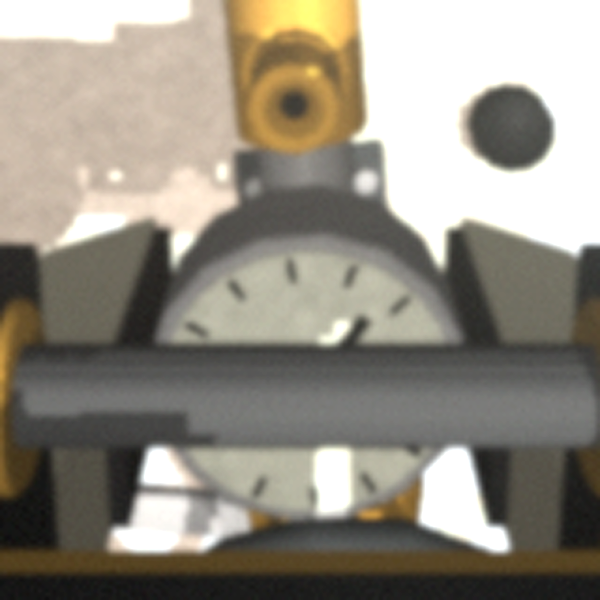

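The port's bore is at crop (295,104), or full (313.7,192.7). The dial ellipse is centred at crop (309,378), or full (317.4,265.8).

```bash
python3 - <<'E'
from h import *
st();print(ray('wrist',313.7,192.7,.1),ray('wrist',317.4,265.8,.2257),ray('wrist',317.4,228.5,.2257),ray('wrist',317.4,302.9,.2257))
c=ray('wrist',0,0,0)
for z in(.1,.2257):print(z,ray('wrist',314,192,z)-ray('wrist',313,192,z))
E
```

```text
t 8.22 grasp [0.5348 0.0215 0.2159] rot [3.1416e+00 1.0000e-04 1.5393e+00] F [-0.6  0.1 -1.7] op 0.0415 g 25.0
[0.5316 0.0229 0.1   ] [0.5346 0.0211 0.2257] [0.5352 0.0404 0.2257] [5.340e-01 3.000e-04 2.257e-01]
0.1 [ 9.e-04 -1.e-04  0.e+00]
0.2257 [0.0005 0.     0.    ]
```

```bash
python3 -m jog '[[[0.003,-0.003,0.05],0,1],[[0.003,-0.003,0.1],0,1],[[0.003,-0.003,0.13],0,1],[[0.003,-0.003,0.14],0,1],[[0.003,-0.003,0.145],0,1],[[0.003,-0.003,0.15],0,1]]'
python3 -c "
from h import *
st()"
```

```text
time: 8.98
tool_pos: [0.5336, 0.0228, 0.3156]
tool_rot: [3.141, 0.0, 1.539]
contact_force: [-2.2, 0.0, 1.1]
opening: 0.0412
grip_force: 25.0
t 8.97 grasp [0.5336 0.0227 0.1564] rot [3.1414e+00 2.0000e-04 1.5394e+00] F [-2.2  0.   1.1] op 0.0412 g 25.0
```

```bash
python3 -m jog '[[[0,-0.002,0.004],0,1],[[0,-0.002,0.008],0,1],[[0,-0.002,0.014],0,1],[[0,-0.002,0.014],0,1]]'
python3 -c "
from h import *
st()"
```

```text
time: 9.48
tool_pos: [0.5327, 0.0228, 0.3091]
tool_rot: [-3.14, 0.0, 1.539]
contact_force: [-1.8, 0.1, -2.1]
opening: 0.0414
grip_force: 25.0
t 9.47 grasp [0.5325 0.0228 0.1499] rot [-3.1405  0.      1.5394] F [-1.8  0.1 -2.1] op 0.0414 g 25.0
```

```bash
python3 -m jog '[[[0,-0.001,0.01],0,1],[[0,-0.001,0.02],0,1],[[0,-0.001,0.03],0,1],[[0,-0.001,0.036],0,1],[[0,-0.001,0.042],0,1],[[0,-0.001,0.046],0,1],[[0,-0.001,0.048],0,1]]'
python3 -c "
from h import *
st()"
```

```text
time: 10.35
tool_pos: [0.5324, 0.0228, 0.291]
tool_rot: [3.141, 0.0, 1.539]
contact_force: [-6.3, 0.3, 11.2]
opening: 0.0413
grip_force: 25.0
t 10.35 grasp [0.5325 0.0228 0.1318] rot [3.1413e+00 2.0000e-04 1.5394e+00] F [-6.3  0.3 11.2] op 0.0413 g 25.0
```

```bash
python3 -m jog '[[[0,-0.002,-0.001],0,1],[[0,-0.002,-0.001],0,0],[[0,-0.002,-0.001],0,0],[[0,-0.002,-0.001],0,0],[[0,-0.002,-0.001],0,0],[[0,-0.002,-0.001],0,0],[[0,-0.002,-0.1],0,0],[[0,-0.002,-0.2],0,0],[[0,-0.002,-0.3],0,0],[[0,-0.002,-0.35],0,0],[[0,-0.002,-0.35],0,0],[[0,-0.002,-0.35],0,0]]'
python3 - <<'E'
from h import *
st()
for c in('wrist','scene','top','scene','wrist'):find(c,'gauge','crank_handle','wheel_axis')
a=cams.read_camera('wrist')[:,:,::-1];b=cams.read_camera('scene')[100:300,270:400,::-1]
m=np.zeros((600,800,3),np.uint8);m[:250,:400]=cv2.resize(a,(400,250));m[:600,410:800]=cv2.resize(b,(390,600),interpolation=3);cv2.imwrite('pics/m3.png',m)
E
```

```text
time: 11.85
tool_pos: [0.5315, 0.0228, 0.4291]
tool_rot: [-3.14, -0.0, 1.539]
contact_force: [-0.0, 0.1, -0.2]
opening: 0.0923
grip_force: 0.0
t 11.85 grasp [0.5312 0.0229 0.2699] rot [-3.1397 -0.      1.5393] F [-0.   0.1 -0.2] op 0.0923 g 0.0
wrist gauge [([0.5282, 0.0205, 0.0671], 0.66), ([0.536, 0.0213, 0.101], 0.47)]
wrist crank_handle [([0.505, -0.0833, 0.1865], 0.56)]
wrist wheel_axis []
scene gauge [([0.5357, 0.0224, 0.0688], 0.66)]
scene crank_handle [([0.5356, -0.1187, -0.0052], 0.45), ([0.5023, -0.0821, 0.1896], 0.43)]
scene wheel_axis [([0.5402, -0.1216, 0.1859], 0.84)]
top gauge []
top crank_handle [([0.5001, -0.082, 0.1858], 0.43)]
top wheel_axis [([0.5389, -0.1202, 0.1857], 0.57)]
scene gauge [([0.535, 0.0204, 0.0688], 0.66), ([0.6226, 0.4689, -0.0012], 0.56)]
scene crank_handle [([0.54, -0.1217, -0.0046], 0.74)]
scene wheel_axis [([0.5426, -0.1217, 0.187], 0.62)]
wrist gauge [([0.5287, 0.0222, 0.0639], 0.79)]
wrist crank_handle [([0.5076, -0.0848, 0.1855], 0.87)]
wrist wheel_axis []
```

View pics/m3.png

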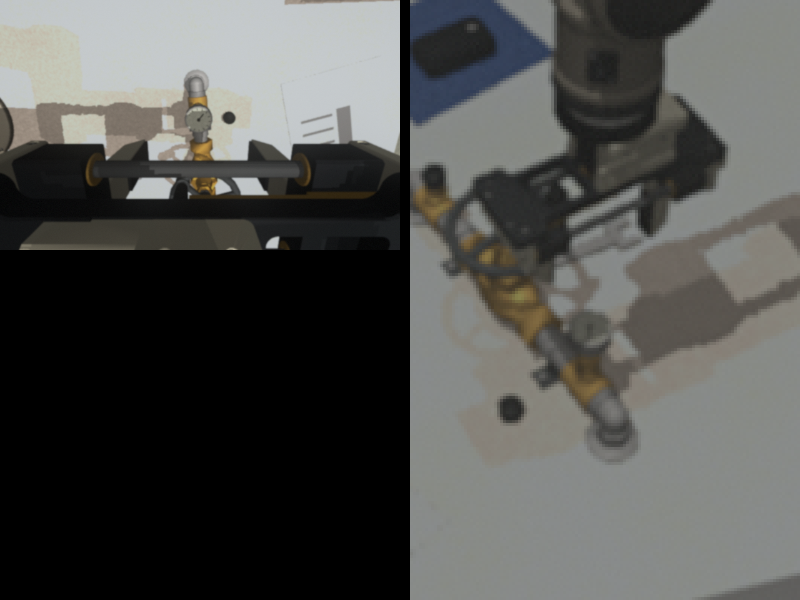

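```bash
python3 -c "
from h import *
go(.504,-.0835,.186,1.539)"
```

```text
shift [-0.2679 -0.0608  0.2128] turn 0.0001
```

```bash
python3 -m jog '[[[-0.134,-0.03,0],0,0],[[-0.268,-0.061,0],0,0],[[-0.268,-0.061,0],0,0],[[-0.268,-0.061,0.07],0,0],[[-0.268,-0.061,0.14],0,0],[[-0.268,-0.061,0.212],0,0],[[-0.268,-0.061,0.212],0,0],[[-0.268,-0.061,0.212],0,1],[[-0.268,-0.061,0.212],0,1],[[-0.268,-0.061,0.212],0,1],[[-0.268,-0.061,0.212],0,1],[[-0.268,-0.061,0.212],0,1]]' 40
python3 -c "
from h import *
st();find('wrist','crank_handle')"
```

```text
time: 14.45
tool_pos: [0.5039, -0.0836, 0.3457]
tool_rot: [3.141, 0.0, 1.539]
contact_force: [0.2, 0.9, 0.1]
opening: 0.0462
grip_force: 0.0
t 14.45 grasp [ 0.5039 -0.0836  0.1865] rot [3.1414e+00 2.0000e-04 1.5393e+00] F [0.2 0.9 0.1] op 0.0462 g 0.0
wrist crank_handle [([0.506, -0.0836, 0.1831], 0.68)]
```

Still closing.

```bash
python3 -m jog '[[[0,0,0],0,1],[[0,0,0],0,1],[[0,0,0],0,1],[[0,0,0],0,1],[[0,0,0],0,1],[[0,0,0],0,1]]' 40
python3 -c "
from h import *
st();find('wrist','crank_handle');find('wrist','crank_handle')"
```

```text
time: 15.3
tool_pos: [0.5037, -0.0834, 0.3454]
tool_rot: [-3.141, -0.0, 1.539]
contact_force: [-4.0, 2.6, 2.5]
opening: 0.0209
grip_force: 40.0
t 15.3 grasp [ 0.5036 -0.0834  0.1862] rot [-3.1408e+00 -3.0000e-04  1.5394e+00] F [-4.   2.6  2.5] op 0.0209 g 40.0
wrist crank_handle [([0.5069, -0.0823, 0.1849], 0.92)]
wrist crank_handle [([0.5038, -0.0837, 0.1835], 0.57)]
```

```bash
cat >> h.py <<'E'
def arc(a,da,n,A=(.540,-.1195),r=.05):
    s=observe();R=Ro.from_euler('xyz',s['tool_rot']).as_matrix();g=s['tool_pos']+R[:,2]*robot.grip_depth
    print('ang now',round(np.degrees(np.arctan2(g[1]-A[1],g[0]-A[0])),1),'r',round(np.hypot(g[1]-A[1],g[0]-A[0]),4))
    for i in range(1,n+1):
        t=np.radians(a+da*i);d=R[:2,:2].T@(np.array([A[0]+r*np.cos(t)-g[0],A[1]+r*np.sin(t)-g[1]]))/.4
        print(a+da*i,np.round(d,3).tolist(),end=' ')
    print()
E
python3 -c "
from h import *
arc(135,-15,12)"
```

```text
ang now 135.2 r 0.0513
120 [0.019, 0.028] 105 [0.032, 0.058] 90 [0.038, 0.09] 75 [0.034, 0.122] 60 [0.023, 0.153] 45 [0.004, 0.179] 30 [-0.022, 0.2] 15 [-0.051, 0.213] 0 [-0.083, 0.219] -15 [-0.116, 0.216] -30 [-0.146, 0.204] -45 [-0.173, 0.185]
```

```bash
python3 -m jog '[[[0.019,0.028,0],0,1],[[0.032,0.058,0],0,1],[[0.038,0.09,0],0,1],[[0.038,0.09,0],0,1]]'
python3 -c "
from h import *
st();arc(90,-15,12)"
```

```text
time: 16.0
tool_pos: [0.5415, -0.0692, 0.3455]
tool_rot: [3.139, -0.0, 1.54]
contact_force: [2.8, 4.3, -0.7]
opening: 0.021
grip_force: 40.0
t 16.0 grasp [ 0.542  -0.0692  0.1863] rot [ 3.1386e+00 -3.0000e-04  1.5397e+00] F [ 2.8  4.3 -0.7] op 0.021 g 40.0
ang now 87.8 r 0.0503
75 [-0.004, 0.028] 60 [-0.016, 0.058] 45 [-0.035, 0.085] 30 [-0.06, 0.105] 15 [-0.09, 0.119] 0 [-0.122, 0.124] -15 [-0.154, 0.121] -30 [-0.185, 0.109] -45 [-0.211, 0.09] -60 [-0.232, 0.065] -75 [-0.246, 0.035] -90 [-0.251, 0.003]
```

```bash
python3 -m jog '[[[-0.004,0.028,0],0,1],[[-0.016,0.058,0],0,1],[[-0.035,0.085,0],0,1],[[-0.06,0.105,0],0,1],[[-0.09,0.119,0],0,1],[[-0.122,0.124,0],0,1],[[-0.154,0.121,0],0,1],[[-0.185,0.109,0],0,1],[[-0.211,0.09,0],0,1],[[-0.232,0.065,0],0,1],[[-0.246,0.035,0],0,1],[[-0.251,0.003,0],0,1]]'
python3 -c "
from h import *
st();arc(-90,-10,10)"
```

```text
time: 17.5
tool_pos: [0.5377, -0.1696, 0.3455]
tool_rot: [3.141, -0.002, 1.539]
contact_force: [3.7, 10.9, -0.3]
opening: 0.0207
grip_force: 40.0
t 17.5 grasp [ 0.5378 -0.1692  0.1863] rot [ 3.1409e+00 -2.1000e-03  1.5390e+00] F [ 3.7 10.9 -0.3] op 0.0207 g 40.0
ang now -92.5 r 0.0498
-100 [0.001, -0.016] -110 [0.006, -0.038] -120 [0.014, -0.058] -130 [0.026, -0.076] -140 [0.041, -0.092] -150 [0.059, -0.105] -160 [0.078, -0.115] -170 [0.099, -0.121] -180 [0.121, -0.124] -190 [0.142, -0.122]
```

```bash
python3 -m jog '[[[0.006,-0.038,0],0,1],[[0.014,-0.058,0],0,1],[[0.026,-0.076,0],0,1],[[0.041,-0.092,0],0,1],[[0.059,-0.105,0],0,1],[[0.078,-0.115,0],0,1],[[0.089,-0.118,0],0,1],[[0.099,-0.121,0],0,1],[[0.099,-0.121,0],0,1]]'
python3 -c "
from h import *
st();arc(-170,-5,6)"
```

```text
time: 18.62
tool_pos: [0.4901, -0.1284, 0.3455]
tool_rot: [-3.138, -0.0, 1.54]
contact_force: [-7.0, -1.9, 1.8]
opening: 0.0209
grip_force: 40.0
t 18.62 grasp [ 0.4895 -0.1284  0.1863] rot [-3.1379 -0.      1.5398] F [-7.  -1.9  1.8] op 0.0209 g 40.0
ang now -170.0 r 0.0513
-175 [0.011, 0.001] -180 [0.022, 0.001] -185 [0.033, 0.001] -190 [0.044, 0.002] -195 [0.055, 0.004] -200 [0.065, 0.007]
```

```bash
python3 -m jog '[[[0.007,0.001,0],0,1],[[0.014,0.001,0],0,1],[[0.019,0.001,0],0,1],[[0.019,0.001,0],0,1]]'
python3 -c "
from h import *
st()"
python3 -m jog '[[[0.005,0,0],0,1],[[0.009,0,0],0,1],[[0.009,0,0],0,1]]'
python3 -c "
from h import *
st()"
```

```text
time: 19.12
tool_pos: [0.4899, -0.1213, 0.3454]
tool_rot: [-3.135, 0.001, 1.54]
contact_force: [-12.3, -4.9, 5.5]
opening: 0.0209
grip_force: 40.0
t 19.12 grasp [ 0.4888 -0.1215  0.1862] rot [-3.1347e+00  1.0000e-03  1.5399e+00] F [-12.3  -4.9   5.5] op 0.0209 g 40.0
time: 19.5
tool_pos: [0.4899, -0.1201, 0.3455]
tool_rot: [-3.135, 0.007, 1.54]
contact_force: [-15.3, -19.8, 2.7]
opening: 0.021
grip_force: 40.0
t 19.5 grasp [ 0.4888 -0.1212  0.1863] rot [-3.1348  0.0069  1.5396] F [-15.3 -19.8   2.7] op 0.021 g 40.0
```

```bash
python3 -m jog '[[[0.002,-0.002,0],0,1],[[0.004,-0.003,0],0,1],[[0.004,-0.003,0],0,1],[[0.004,-0.003,0],0,1]]'
python3 -c "
from h import *
st();find('scene','crank_handle','gauge');find('top','crank_handle');find('wrist','crank_handle');print(cams.read_camera('wrist').shape)"
```

```text
time: 20.0
tool_pos: [0.4895, -0.1196, 0.3455]
tool_rot: [-3.138, 0.009, 1.539]
contact_force: [-10.3, -25.5, -2.2]
opening: 0.0213
grip_force: 40.0
t 20.0 grasp [ 0.4888 -0.1211  0.1863] rot [-3.1375  0.0093  1.5392] F [-10.3 -25.5  -2.2] op 0.0213 g 40.0
scene crank_handle [([0.4856, -0.1184, 0.1883], 0.41), ([0.5165, 0.3063, -0.0008], 0.17)]
scene gauge [([0.5359, 0.0224, 0.0713], 0.69), ([0.5825, -0.5195, 0.0008], 0.44)]
top crank_handle [([0.5419, -0.118, 0.1868], 0.34)]
wrist crank_handle [([0.4902, -0.1216, 0.1847], 0.58), ([0.5382, -0.1147, 0.0028], 0.27)]
(400, 640, 3)
```

```bash
python3 - <<'E'
import numpy as np
A=np.array([.5388,-.1187]);y=1.5393;R=np.array([[np.cos(y),np.sin(y)],[np.sin(y),-np.cos(y)]])
p=lambda a:A+.05*np.array([np.cos(np.radians(a)),np.sin(np.radians(a))])
for g,a0 in((np.array([.4904,-.1154]),182.75),(p(362.75),362.75),(p(182.75),182.75)):
    print(a0,[np.round(R.T@(p(a0+15*i)-g)/.4,3).tolist() for i in range(1,13)])
E
```

```text
182.75 [[-0.046, 0.003], [-0.075, 0.018], [-0.1, 0.04], [-0.117, 0.067], [-0.127, 0.099], [-0.129, 0.131], [-0.122, 0.163], [-0.107, 0.192], [-0.086, 0.216], [-0.058, 0.234], [-0.027, 0.244], [0.005, 0.246]]
362.75 [[0.032, -0.007], [0.061, -0.022], [0.085, -0.044], [0.103, -0.071], [0.113, -0.102], [0.115, -0.135], [0.108, -0.166], [0.093, -0.196], [0.071, -0.22], [0.044, -0.237], [0.013, -0.248], [-0.02, -0.249]]
182.75 [[-0.032, 0.007], [-0.061, 0.022], [-0.085, 0.044], [-0.103, 0.071], [-0.113, 0.102], [-0.115, 0.135], [-0.108, 0.166], [-0.093, 0.196], [-0.071, 0.22], [-0.044, 0.237], [-0.013, 0.248], [0.02, 0.249]]
```

```bash
python3 -m jog '[[[-0.046,0.003,0],0,1],[[-0.075,0.018,0],0,1],[[-0.1,0.04,0],0,1],[[-0.117,0.067,0],0,1],[[-0.127,0.099,0],0,1],[[-0.129,0.131,0],0,1],[[-0.122,0.163,0],0,1],[[-0.107,0.192,0],0,1],[[-0.086,0.216,0],0,1],[[-0.058,0.234,0],0,1],[[-0.027,0.244,0],0,1],[[0.005,0.246,0],0,1]]'
python3 -c "
from h import *
st()"
```

```text
time: 21.9
tool_pos: [0.5892, -0.1169, 0.3454]
tool_rot: [-3.139, 0.002, 1.54]
contact_force: [-11.9, -3.7, 4.8]
opening: 0.0209
grip_force: 40.0
t 21.9 grasp [ 0.5887 -0.1172  0.1862] rot [-3.1386e+00  1.7000e-03  1.5398e+00] F [-11.9  -3.7   4.8] op 0.0209 g 40.0
```

```bash
python3 -m jog '[[[0.032,-0.007,0],0,1],[[0.061,-0.022,0],0,1],[[0.085,-0.044,0],0,1],[[0.103,-0.071,0],0,1],[[0.113,-0.102,0],0,1],[[0.115,-0.135,0],0,1],[[0.108,-0.166,0],0,1],[[0.093,-0.196,0],0,1],[[0.071,-0.22,0],0,1],[[0.044,-0.237,0],0,1],[[0.013,-0.248,0],0,1],[[-0.02,-0.249,0],0,1]]'
python3 -c "
from h import *
st();find('wrist','crank_handle')"
```

```text
time: 23.4
tool_pos: [0.4889, -0.1229, 0.3455]
tool_rot: [-3.14, -0.0, 1.539]
contact_force: [0.3, 4.1, -2.1]
opening: 0.0208
grip_force: 40.0
t 23.4 grasp [ 0.4887 -0.1228  0.1863] rot [-3.1403e+00 -1.0000e-04  1.5391e+00] F [ 0.3  4.1 -2.1] op 0.0208 g 40.0
wrist crank_handle [([0.4896, -0.1245, 0.188], 0.58)]
```

```bash
python3 -m jog '[[[-0.032,0.007,0],0,1],[[-0.061,0.022,0],0,1],[[-0.085,0.044,0],0,1],[[-0.103,0.071,0],0,1],[[-0.113,0.102,0],0,1],[[-0.115,0.135,0],0,1],[[-0.108,0.166,0],0,1],[[-0.093,0.196,0],0,1],[[-0.071,0.22,0],0,1],[[-0.044,0.237,0],0,1],[[-0.013,0.248,0],0,1],[[0.02,0.249,0],0,1]]'
python3 -m jog '[[[0.032,-0.007,0],0,1],[[0.061,-0.022,0],0,1],[[0.085,-0.044,0],0,1],[[0.103,-0.071,0],0,1],[[0.113,-0.102,0],0,1],[[0.115,-0.135,0],0,1],[[0.108,-0.166,0],0,1],[[0.093,-0.196,0],0,1],[[0.071,-0.22,0],0,1],[[0.044,-0.237,0],0,1],[[0.016,-0.247,0],0,1],[[-0.017,-0.249,0],0,1]]'
python3 -m jog '[[[0,0,0],0,1],[[0,0,0],0,1],[[0,0,0],0,1],[[0,0,0],0,1]]'
python3 - <<'E'
from h import *
st()
for c in('wrist','scene','wrist','top'):find(c,'crank_handle','gauge','wheel_axis')
a=cams.read_camera('wrist')[:,:,::-1];b=cams.read_camera('scene')[100:300,270:400,::-1]
m=np.zeros((600,800,3),np.uint8);m[:250,:400]=cv2.resize(a,(400,250));m[:600,410:800]=cv2.resize(b,(390,600),interpolation=3);cv2.imwrite('pics/m4.png',m)
E
```

```text
time: 25.0
tool_pos: [0.5892, -0.1172, 0.3454]
tool_rot: [-3.138, 0.002, 1.54]
contact_force: [-12.6, -4.6, 5.0]
opening: 0.021
grip_force: 40.0
time: 26.5
tool_pos: [0.4888, -0.1215, 0.3455]
tool_rot: [-3.14, -0.0, 1.539]
contact_force: [0.2, 3.8, -3.0]
opening: 0.0211
grip_force: 40.0
time: 27.0
tool_pos: [0.489, -0.1217, 0.3455]
tool_rot: [-3.14, 0.002, 1.539]
contact_force: [-5.0, -3.2, 1.0]
opening: 0.021
grip_force: 40.0
t 27.0 grasp [ 0.4887 -0.122   0.1863] rot [-3.1396e+00  2.0000e-03  1.5391e+00] F [-5.  -3.2  1. ] op 0.021 g 40.0
wrist crank_handle [([0.489, -0.1221, 0.1857], 0.66)]
wrist gauge [([0.53, 0.0217, 0.0648], 0.84)]
wrist wheel_axis []
scene crank_handle [([0.4864, -0.1218, 0.1874], 0.41)]
scene gauge [([0.5349, 0.0236, 0.0695], 0.71)]
scene wheel_axis [([0.5387, -0.1191, 0.1887], 0.66)]
wrist crank_handle [([0.4909, -0.1228, 0.1826], 0.87), ([0.4447, -0.1486, 0.0048], 0.45)]
wrist gauge [([0.5268, 0.0202, 0.0669], 0.7)]
wrist wheel_axis []
top crank_handle []
top gauge [([0.5324, 0.0264, 0.0692], 0.68)]
top wheel_axis [([0.5418, -0.1194, 0.1847], 0.77)]
```

View pics/m4.png

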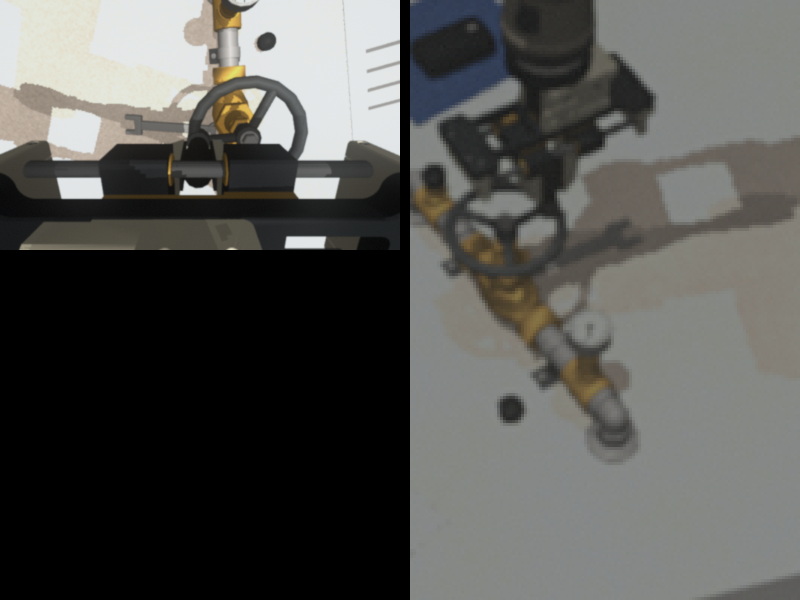

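The handle is in the closed fingers at (200,160), on the loop's -x side, and the gauge stands upright in the port at (590,335). The grasp point is within 1 mm of where it was at the stop, two turns on.

```bash
python3 -c "
from h import *
print(robot.hand_in())"
```

```text
the job is handed in; nothing more can be done
None
```

The job is handed in: the gauge is fully home in the open test point, the valve was shut on its stop and reopened two turns (to about 1°), and the gripper still holds the crank handle at 40 N; the hand-in returned no verdict.

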